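# Fit the spring collar on a feed clutch

### The job

Fit the knurled steel collar to the upright shaft of the green feed drive: set it over the end of the shaft, turn it until the keyway hidden in its underside drops over the cross pin, and push it straight down against the spring until it is fully home, with the circlip groove of the shaft standing clear above it. Finish while still gripping the collar and pressing it fully home, so that I can snap the circlip in, and leave the other things on the bench where they are.

Things in the scene. Friction and masses are not known exactly. Their poses are not given: they have to be found in the camera images.
- collar: Knurled steel collar, loose, right way up on the bench: 50 mm across, 32 mm tall, 0.26 kg, 20.5 mm through bore. Origin: centre of its underside, z up. One keyway, 9 mm wide and 12 mm deep, runs right across its underside along its own x axis, to 20 mm either side of the centre; a skirt hides it from outside. It fits over the pin every half turn.
- feed_drive: Green worm gear unit with a grey motor lying to its -y side, on a steel plate fixed to the bench. Origin: on the shaft's axis at bench height; x, y along the plate's sides. Plate from -65 to 105 mm in x, -230 to 60 in y; housing (radius 58 mm round the shaft, box out to x = 89) tops at 118 mm, the motor's terminal box at 135 mm. The worm holds the shaft: it does not turn.
- shaft_tip (a point): Centre of the top end of the upright output shaft, 196 mm above the bench; axes as the feed drive's. Shaft 18 mm thick, its last 4 mm chamfered to 13 mm. Circlip groove 8 to 10 mm below the tip. A collar fully home has its underside 43 mm below the tip, its top 11 mm below.
- pin_centre (a point): Centre of the cross pin through the shaft, 34 mm below the tip. Pin 6 mm thick, 34 mm long, level, within 45 degrees of the feed drive's x axis either way; this point's axes are the feed drive's, not the pin's. A collar not lined up rests on it, underside 31 mm below the tip. Lined up within 0.09 rad it drops 6 mm freely onto the spring cup; 6 mm on, the keyway's roof stops on the pin: home.
- spring_cup (a joint): How far the spring cup (45 mm across, round the shaft just under the pin, its top 37 mm below the tip) is pressed down, m: 0 when up (spring pushes with 7 N), 0.006 with the collar fully home (12 N). The spring lifts the collar again if it is not held down. Below it: pressure plate 62 mm and sprocket 87 mm across, 59 mm and more below the tip.
- bearing: ball bearing, a plain smooth ring 52 mm across, 15 mm tall, bore 25 mm, dark seal between its races; origin: centre of its underside
- bush: smooth aluminium spacer bush, 45 mm across, 40 mm tall, bore 24 mm, no knurling; origin: centre of its underside
- pliers: circlip pliers lying flat, 160 mm long, black rubber handles; origin: under the pivot
- spanner: steel spanner lying flat, 200 mm long; origin: under its middle
- mallet: mallet with white plastic faces and a wooden handle, lying on its side, 255 mm long; origin: under its head
- grease_tin: round grey tin, 72 mm across, 55 mm tall; origin: centre of its underside
- screwdriver: screwdriver lying flat, 200 mm long, black handle; origin: under its middle

How it is judged:
By the outcome, as a careful person would: the job done as asked, in the order asked, and still so for the second after the job is handed in, while the arm keeps its last pose, push and grip.
It also fails if it takes over 58 s, if anything falls off the work surface, if the arm or the gripper's body presses on something with over 40 N, if the wrist force passes 120 N, or if a joint passes its speed limit or range.

### The arm

A 6-joint arm with a two-finger parallel gripper is mounted at the origin on the work surface. World frame = base frame: x ahead of the robot, y to its left, z up, the work surface at z = 0. Lengths are in m, angles in rad, forces in N, time in s.
With the tool pointing down it reaches from about 0.275 to 0.875 m from the base axis. Payload 12.5 kg.
Tool frame: the origin (TCP) lies between the finger pads; the fingertips stand 8 mm ahead of it and the grasp point (between the pads) lies 11 mm behind it; z points along the fingers, y is the line along which they close (so a half turn about z gives the same grasp; the last joint's range is limited). The gripper opens to 85 mm and grips with 20 to 120 N. Pads are 22 mm wide; open, the fingers measure 114 mm over their backs; the gripper's body (76 mm by 85 mm) begins 54 mm behind the grasp point. The pads swing forward as they close: fully open they stand 13 mm farther back than shut.
Start: joints at [-1.326, 0.351, 1.652, -0, 1.139, -0.085], TCP at [0.178, -0.52, 0.239] pointing down, gripper open.
Joint ranges: [-2.75, 2.75], [-0.79, 2.1], [0.01, 2.65], [-1.57, 4.71], [0.07, 3.14], [-2.87, 2.87]. Speed limits (rad/s): [2.22, 2.22, 2.79, 3.14, 3.14, 3.14].

### API

Orientations are given as a unit quaternion [w, x, y, z].
In Python, from workcell import r, eyes, order gives the robot as it stands.
- The arm moves only by the shell command python3 -m handwheel 'ROWS' [FORCE]. ROWS is JSON, a list that holds one entry, the list of rows, each a list of 7 numbers: the shift along the tool's x, y, z in mm, then the turn, a rotation vector about the tool's x, y, z in degrees, then the closure, from -1 (fully open) to 1 (shut). In form: [[[dx, dy, dz, ax, ay, az, claw], ...]]. A call has 1 to 5 rows; each row shifts and turns the commanded pose from where the row before left it, along the tool's axes as they then stand; what a row does not reach is not made up. A row lasts 1/8 s, in which the tool goes at most 62.5 mm and 10.7 degrees, less where a joint would pass 70% of its speed; a pose out of reach is approached as far as the arm can. A call with a gripper value outside its range is refused whole. The fingers move at their own pace and stop on an object; FORCE is the grip in N (left out, the last holds). Time passes only in rows, so rows that do not move let the fingers close. It gives the time, the measured TCP pose, the force, the opening and the grip force at its end, in the units of the state.
- r.read_state(): the state, without advancing time (a new reading comes with each control period).
- eyes.capture(name): name is "scene" or "top"; returns the picture (384x512x3 uint8, blue, green, red); there is no depth.
- eyes.camera_info(name): a dict with "fx", "fy", "cx", "cy" (pixels), "xyz" and "orientation" of the camera in the world. Camera axes: x right, y down, z forward; pixel columns grow to the right and rows downward; lengths in m; the calibration is good to about 2 mm. A picture is of the moment at which its call begins. camera_info takes no time and is no camera call.
- order.job_done(): hands the job in; it is judged then, once.
The state is a dict: "clock": time; "joint_positions": joint angles; "qd": joint speeds; "joint_efforts": joint torques, N m; "tool_pos": TCP position; "tcp_rot": TCP orientation; "force": force on the tool from outside, world axes, zero at the start; "wrist_torque": the same for the moment, N m; "opening": finger opening in m; "grip_force": force on a finger pad.
Only numpy, scipy, OpenCV 4.12 (cv2) and the standard library are available. Lean on these libraries where they do the work, as an engineer would, in place of code of your own. Each camera call takes 0.05 s, during which the arm holds its last target. There are 200 camera calls.

## Working session

There is one attempt and no reset: what is moved stays moved. The work goes in short steps, Python scripts to look and compute and a shell command to move; the robot and the scene stay as the last step left them, time stands still between calls to the robot, and variables do not carry over. Pictures are saved under pics/ and viewed, at most 10 in all, crops included, and the job is handed in when it is done.

```bash
mkdir -p pics; ls
python3 - <<'E'
from workcell import r, eyes, order
import cv2
for n in ("scene","top"):
    im=eyes.capture(n); cv2.imwrite(f"pics/{n}0.png",im); print(n,eyes.camera_info(n))
s=r.read_state(); print(s["tool_pos"],s["tcp_rot"],s["clock"],s["opening"],s["force"])
E
```

```text
pics
scene {'fx': 413.4011165425387, 'fy': 413.4011165425387, 'cx': 255.0867398203273, 'cy': 187.94452770645853, 'xyz': array([1.45331966, 0.34023481, 0.74239084]), 'orientation': array([-0.27225965,  0.48752755,  0.73014771, -0.39379677])}
top {'fx': 447.62511890794485, 'fy': 447.62511890794485, 'cx': 258.51124975847875, 'cy': 188.60515722896852, 'xyz': array([ 0.38991709, -0.03651417,  1.33956592]), 'orientation': array([ 0.05928682, -0.69865635,  0.71117064, -0.0509971 ])}
[ 0.17807184 -0.52005597  0.23880917] [-5.27752353e-04  9.86434234e-01  1.64156085e-01 -5.59057398e-05] 0.1 0.0853699105942272 [0.49195331 0.53434047 1.18486409]
```

View pics/scene0.png

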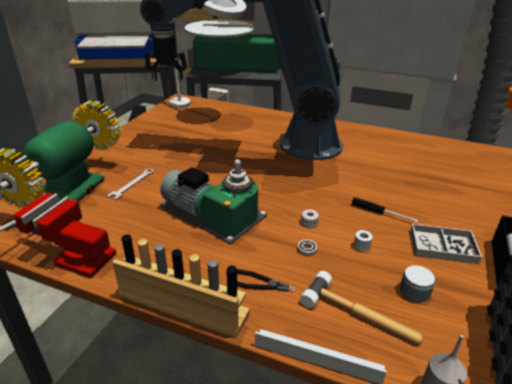

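View pics/top0.png

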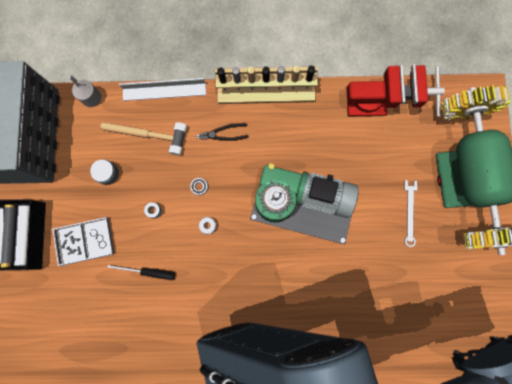

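The scene view shows three rings: the squat one at (310,217), a flat one at (307,247) which is the bearing, and a taller, narrower one at (363,240) which is the bush. In the top view these are (207,226), (199,186) and (152,210). The shaft is near top (276,197) and scene (238,165). I'll zoom in next.

```bash
cat > h.py <<'E'
import numpy as np, cv2
from scipy.spatial.transform import Rotation as R
from workcell import r, eyes, order
def cam(n):
    c=eyes.camera_info(n); w,x,y,z=c["orientation"]
    return c,R.from_quat([x,y,z,w]).as_matrix(),np.array(c["xyz"])
def ray(n,u,v):
    c,M,p=cam(n); return p,M@np.array([(u-c["cx"])/c["fx"],(v-c["cy"])/c["fy"],1.])
def at(n,u,v,z):
    p,d=ray(n,u,v); return p+d*(z-p[2])/d[2]
def proj(n,X):
    c,M,p=cam(n); q=M.T@(np.array(X)-p); return np.array([c["fx"]*q[0]/q[2]+c["cx"],c["fy"]*q[1]/q[2]+c["cy"]])
def tri(a,b):
    A=np.zeros((3,3));B=np.zeros(3);L=[]
    for n,(u,v) in (("scene",a),("top",b)):
        p,d=ray(n,u,v);d/=np.linalg.norm(d);P=np.eye(3)-np.outer(d,d);A+=P;B+=P@p;L.append((P,p))
    X=np.linalg.solve(A,B); return X,[np.linalg.norm(P@(X-p))*1e3 for P,p in L]
def zoom(im,u,v,w,h,k): # corner u,v
    return cv2.resize(im[v:v+h,u:u+w],None,fx=k,fy=k,interpolation=cv2.INTER_CUBIC)
E
python3 - <<'E'
from h import *
s=np.mean([eyes.capture("scene").astype(float) for _ in range(4)],0).astype(np.uint8); t=np.mean([eyes.capture("top").astype(float) for _ in range(4)],0).astype(np.uint8)
cv2.imwrite("pics/s.png",s);cv2.imwrite("pics/t.png",t)
A=np.hstack([zoom(s,213,150,50,37,8),zoom(t,250,176,50,37,8)])
B=np.hstack([zoom(s,290,205,50,37,8),zoom(t,182,206,50,37,8)])
cv2.imwrite("pics/z1.png",np.vstack([A,B]))
E
```

```text
(no output)
```

View pics/z1.png

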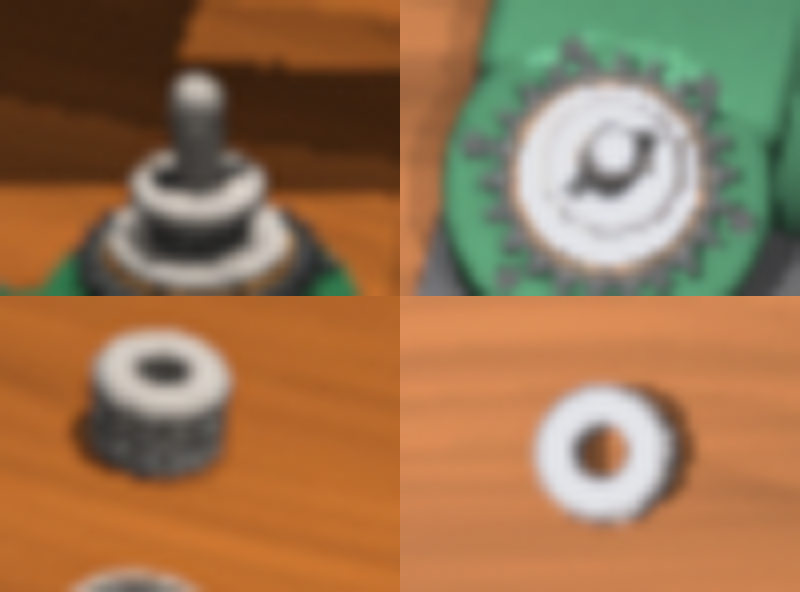

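```bash
python3 - <<'E'
from h import *
print("collar tri",tri((309.8,214.1),(206.9,225.0)), at("top",206.9,225,.032),at("scene",309.8,214.1,.032))
print("tip tri",tri((237,160.1),(276,194.1)),at("top",276,194.1,.196),at("scene",237,160.1,.196))
print("plate",at("top",275.3,197.25,.137))
# pin ends
a=at("top",250+172/8-.5,176+190/8-.5,.162);b=at("top",250+255/8-.5,176+135/8-.5,.162)
print(a,b,(a+b)/2,np.degrees(np.arctan2(*(b-a)[1::-1])),np.linalg.norm(a-b))
E
python3 - <<'E'
import sys; sys.path.insert(0,'.')
from h import *
s=cv2.imread("pics/s.png");t=cv2.imread("pics/t.png")
A=zoom(s,218,152,40,40,10);B=zoom(t,256,176,40,40,10)
C=np.hstack([A,B]); g=cv2.cvtColor(C,cv2.COLOR_BGR2GRAY); cv2.imwrite("pics/z2.png",cv2.cvtColor(g,cv2.COLOR_GRAY2BGR))
# fits: feed drive sides: plate edges angle from top
E
```

```text
collar tri (array([0.49104282, 0.13091521, 0.02882302]), [np.float64(0.6853496483999226), np.float64(0.6853496483998633)]) [0.49098448 0.12984811 0.032     ] [0.49504368 0.13247854 0.032     ]
tip tri (array([ 0.55490775, -0.06965899,  0.19615098]), [np.float64(0.2200469039580434), np.float64(0.22004690395803167)]) [ 0.55484488 -0.06945944  0.196     ] [ 0.55471242 -0.06998903  0.196     ]
plate [ 0.55476593 -0.06906652  0.137     ]
[ 0.54619775 -0.05687045  0.162     ] [ 0.56411375 -0.08482247  0.162     ] [ 0.55515575 -0.07084646  0.162     ] -57.34193890744291 0.03320088326286977
```

View pics/z2.png

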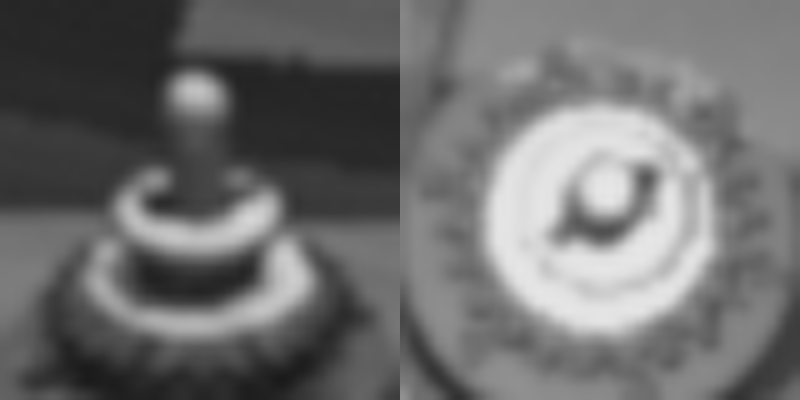

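Run:
```python
from h import *
c=np.array([.5549,-.0697,.162])
for deg in (-60,-50,-40,-20,0,20):
    d=.017*np.array([np.cos(np.radians(deg)),np.sin(np.radians(deg)),0])
    print(deg,[np.round(((proj("scene",c+k*d)-[218,152])+.5)*10) for k in(-1,1)],[np.round((proj("top",c+k*d)-[256,176]+.5)*10+[400,0]) for k in(-1,1)])
# shadow direction: collar shadow; darkness in collar-top surroundings
a=at("top",253,216,0.01);b=at("top",343,241,.01);print(np.degrees(np.arctan2(*(a-b)[1::-1]))-90)
from scipy.ndimage import map_coordinates
for n,f in(("top","t"),("scene","s")):
    g=cv2.imread(f"pics/{f}.png",0).astype(float)
    for z in (.162,):
      for rr in (.0135,.0155,.018):
        out=[]
        for deg in range(0,360,10):
            u=proj(n,c*[1,1,0]+[0,0,z]+rr*np.array([np.cos(np.radians(deg)),np.sin(np.radians(deg)),0]))
            out.append(int(map_coordinates(g,[[u[1]],[u[0]]],order=1)[0]))
        print(n,rr,out)
```

```text
-60 [array([258., 191.]), array([136., 198.])] [array([548., 237.]), array([657., 171.])]
-50 [array([256., 185.]), array([137., 203.])] [array([554., 246.]), array([651., 163.])]
-40 [array([252., 180.]), array([141., 208.])] [array([563., 254.]), array([643., 155.])]
-20 [array([239., 172.]), array([154., 217.])] [array([582., 264.]), array([623., 144.])]
0 [array([222., 166.]), array([171., 223.])] [array([604., 268.]), array([601., 141.])]
20 [array([201., 164.]), array([192., 226.])] [array([626., 263.]), array([579., 145.])]
-16.57636392267699
top 0.0135 [200, 203, 213, 217, 219, 221, 218, 219, 218, 218, 211, 181, 144, 133, 172, 198, 204, 205, 207, 207, 208, 214, 217, 217, 211, 192, 172, 161, 147, 116, 100, 132, 168, 201, 210, 205]
top 0.0155 [218, 218, 222, 225, 225, 225, 225, 225, 226, 226, 224, 202, 161, 164, 190, 221, 222, 221, 221, 222, 224, 225, 225, 225, 223, 214, 201, 197, 182, 145, 120, 147, 192, 217, 219, 218]
top 0.018 [222, 222, 223, 223, 223, 223, 223, 224, 225, 225, 225, 215, 199, 195, 214, 223, 224, 224, 225, 225, 225, 225, 226, 225, 225, 223, 220, 219, 212, 190, 167, 184, 214, 221, 222, 222]
scene 0.0135 [103, 108, 104, 105, 110, 115, 123, 136, 140, 139, 126, 104, 101, 102, 104, 104, 97, 83, 72, 69, 67, 64, 62, 68, 96, 116, 126, 128, 115, 103, 94, 83, 66, 73, 83, 91]
scene 0.0155 [130, 133, 127, 127, 132, 140, 153, 168, 172, 166, 147, 124, 111, 102, 102, 104, 101, 83, 72, 69, 67, 64, 61, 70, 99, 125, 124, 124, 121, 120, 120, 112, 102, 103, 104, 117]
scene 0.018 [164, 161, 152, 150, 158, 169, 183, 197, 195, 184, 167, 144, 120, 98, 89, 93, 89, 77, 68, 69, 68, 64, 60, 68, 89, 107, 111, 110, 118, 131, 146, 158, 153, 146, 140, 149]
```

The dark line through the shaft in the top picture, from about (551,240) to (652,168) in the crop, is the pin. It lies at about -57.5° in world yaw, which is within 45° of the drive's x axis at about -16.5°. The tip triangulates to z = 0.196, which is correct. The collar is near (0.491, 0.130). I'll go above it first and centre it with two grasps at different yaws, because the keyway angle has to be found by feel.

```bash
python3 -m handwheel '[[[39,-39.5,0,0,0,0,-1],[39,-39.5,0,0,0,0,-1],[39,-39.5,0,0,0,0,-1],[39,-39.5,0,0,0,0,-1],[39,-39.5,0,0,0,0,-1]]]' 40
python3 -m handwheel '[[[39,-39.5,0,0,0,0,-1],[39,-39.5,0,0,0,0,-1],[39,-39.5,0,0,0,0,-1],[39,-39.5,0,0,0,0,-0.8],[39,-39.5,0,0,0,0,-0.7]]]'
python3 -m handwheel '[[[39,-39.5,0,0,0,0,-0.6],[39,-39.5,0,0,0,0,-0.6],[39,-39.5,0,0,0,0,-0.6]]]'
python3 - <<'E'
from h import *
s=r.read_state();w,x,y,z=s["tcp_rot"];Rt=R.from_quat([x,y,z,w]);print(s["joint_positions"],s["opening"],s["tool_pos"])
print(Rt.inv().apply(np.array([.4912,.130,.014])-s["tool_pos"])*1e3, at("top",199,186,.015),at("top",152,210,.04))
E
```

```text
clock: 1.12
tool_pos: [0.2992, -0.2688, 0.2395]
tcp_rot: [0.0, 0.986, 0.164, 0.0]
force: [1.2, -0.2, -0.5]
opening: 0.0856
grip_force: 0.0
clock: 1.75
tool_pos: [0.4198, -0.0185, 0.2396]
tcp_rot: [0.0, 0.986, 0.164, 0.0]
force: [0.8, -1.3, -0.1]
opening: 0.0725
grip_force: 0.0
clock: 2.12
tool_pos: [0.4921, 0.1316, 0.2395]
tcp_rot: [0.0, 0.986, 0.164, 0.0]
force: [0.5, -0.9, -0.1]
opening: 0.0687
grip_force: 0.0
[ 1.69938416e-01  2.76668587e-01  1.75487834e+00 -8.27641943e-05
  1.10951189e+00  1.41068631e+00] 0.06867783293026032 [0.49212565 0.13160582 0.23945774]
[ -1.51231423   1.18341699 225.45718563] [0.60983025 0.15591685 0.015     ] [0.53709854 0.28977404 0.04      ]
```

```bash
python3 -m handwheel '[[[-1.5,1,50,0,0,0,-0.6],[0,0,55,0,0,0,-0.6],[0,0,55,0,0,0,-0.6],[0,0,40,0,0,0,-0.6],[0,0,25,0,0,0,-0.6]]]' 25
python3 -m handwheel '[[[0,0,0,0,0,0,-0.6],[0,0,0,0,0,0,1],[0,0,0,0,0,0,1],[0,0,0,0,0,0,1],[0,0,0,0,0,0,1]]]' 25
python3 -m handwheel '[[[0,0,0,0,0,0,-0.7],[0,0,0,0,0,0,-0.7],[0,0,0,0,0,0,-0.7]]]'
python3 -m handwheel '[[[0,0,0,0,0,10,-0.7],[0,0,0,0,0,10,-0.7],[0,0,0,0,0,10,-0.7],[0,0,0,0,0,10,-0.7],[0,0,0,0,0,10,-0.7]]]'
python3 -m handwheel '[[[0,0,0,0,0,10,-0.7],[0,0,0,0,0,0,-0.7]]]'
```

```text
clock: 2.75
tool_pos: [0.4897, 0.1281, 0.0124]
tcp_rot: [-0.0, 0.986, 0.164, -0.001]
force: [-0.5, -0.7, 0.6]
opening: 0.0682
grip_force: 0.0
clock: 3.38
tool_pos: [0.4911, 0.1284, 0.0156]
tcp_rot: [-0.0, 0.986, 0.164, 0.001]
force: [-2.5, 0.9, 8.3]
opening: 0.0494
grip_force: 27.0
clock: 3.75
tool_pos: [0.4904, 0.1282, 0.0143]
tcp_rot: [0.0, 0.986, 0.164, 0.0]
force: [0.2, 0.6, 0.2]
opening: 0.0727
grip_force: 0.0
clock: 4.38
tool_pos: [0.4904, 0.1282, 0.0143]
tcp_rot: [0.0, 0.963, -0.271, -0.0]
force: [-0.2, 0.6, -0.1]
opening: 0.0726
grip_force: 0.0
clock: 4.62
tool_pos: [0.4904, 0.1282, 0.0143]
tcp_rot: [0.0, 0.937, -0.351, -0.0]
force: [-0.3, 0.8, -0.0]
opening: 0.0727
grip_force: 0.0
```

```bash
python3 -m handwheel '[[[0,0,0,0,0,0,1],[0,0,0,0,0,0,1],[0,0,0,0,0,0,1],[0,0,0,0,0,0,1],[0,0,0,0,0,0,1]]]' 60
python3 -m handwheel '[[[0,0,-20,0,0,0,1],[0,0,-50,0,0,0,1],[0,0,-60,0,0,0,1],[0,0,-60,0,0,0,1],[0,0,-40,0,0,0,1]]]' 
python3 -m handwheel '[[[0,0,-10,0,0,0,1],[0,0,0,0,0,0,1]]]'
python3 - <<'E'
from h import *
s=r.read_state();w,x,y,z=s["tcp_rot"];Rt=R.from_quat([x,y,z,w]);print(s["joint_positions"],s["opening"],s["tool_pos"],s["force"])
print(Rt.inv().apply(np.array([.5549,-.0697,s["tool_pos"][2]])-s["tool_pos"])*1e3)
im=eyes.capture("scene");u=proj("scene",s["tool_pos"]).astype(int);v=proj("scene",s["tool_pos"]+[0,0,-.014]);print(u,v)
cv2.imwrite("pics/g.png",zoom(im,u[0]-40,u[1]-30,80,60,8))
E
```

```text
clock: 5.25
tool_pos: [0.4905, 0.1283, 0.0148]
tcp_rot: [-0.0, 0.937, -0.35, 0.0]
force: [-1.7, -0.8, 8.7]
opening: 0.0485
grip_force: 61.5
clock: 5.88
tool_pos: [0.4905, 0.1283, 0.2469]
tcp_rot: [-0.001, 0.937, -0.35, 0.001]
force: [1.2, 0.2, -2.3]
opening: 0.0487
grip_force: 63.1
clock: 6.12
tool_pos: [0.4901, 0.1282, 0.2534]
tcp_rot: [0.0, 0.937, -0.351, -0.0]
force: [0.3, 1.1, -2.2]
opening: 0.0485
grip_force: 63.1
[1.63889170e-01 2.56843788e-01 1.74441759e+00 3.64512104e-05
 1.14119707e+00 2.45108346e+00] 0.04847925345530447 [0.49009483 0.12818836 0.25343689] [ 0.32696399  1.10929783 -2.17813914]
[ 1.78823933e+02  1.06684178e+02 -3.42227207e-02]
[315 144] [315.44366296 149.31172991]
```

View pics/g.png

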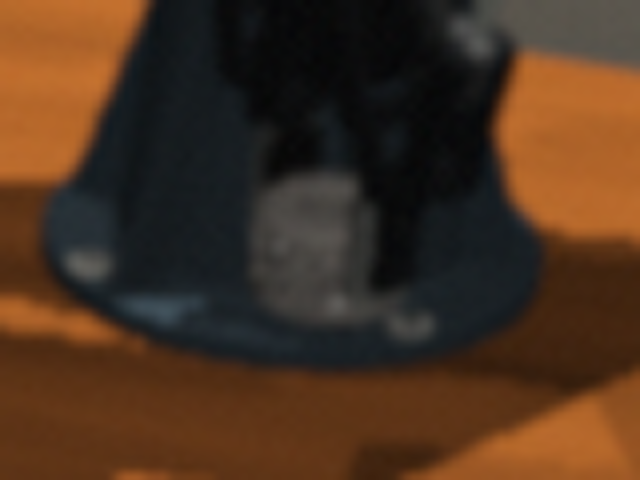

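The picture shows the knurled collar held upright between the fingers, around (315,145). Next I'll go over the shaft.

```bash
python3 -m handwheel '[[[44.8,26.9,0,0,0,0,1],[44.8,26.9,0,0,0,0,1],[44.8,26.9,0,0,0,0,1],[44.8,26.9,0,0,0,0,1],[0,0,0,0,0,0,1]]]' 80
python3 -m handwheel '[[[0,0,25,0,0,0,1],[0,0,12,0,0,0,1],[0,0,0,0,0,0,1],[0,0,0,0,0,0,1]]]'
python3 - <<'E'
from h import *
s=r.read_state(); print(s["tool_pos"],s["force"])
p=s["tool_pos"];out=[]
im=eyes.capture("scene");u=proj("scene",[.5547,-.07,.2]).astype(int)
im2=eyes.capture("top")
print(u,(proj("scene",p-[0,0,.0148])-u+[25,30])*8,(proj("scene",[.5549,-.0697,.196])-u+[25,30])*8)
cv2.imwrite("pics/o.png",zoom(im,u[0]-25,u[1]-30,50,60,8))
E
```

```text
clock: 6.8
tool_pos: [0.5546, -0.0734, 0.2517]
tcp_rot: [0.0, 0.936, -0.353, -0.002]
force: [-0.7, 0.6, -2.9]
opening: 0.0478
grip_force: 84.8
clock: 7.3
tool_pos: [0.555, -0.0703, 0.2178]
tcp_rot: [-0.0, 0.936, -0.351, 0.0]
force: [-0.5, 0.4, -2.1]
opening: 0.0481
grip_force: 84.8
[ 0.55495565 -0.07033032  0.21775119] [-0.46137509  0.37986326 -2.09639724]
[236 158] [206.57986171 238.94508462] [208.5491887  257.20984283]
```

View pics/o.png

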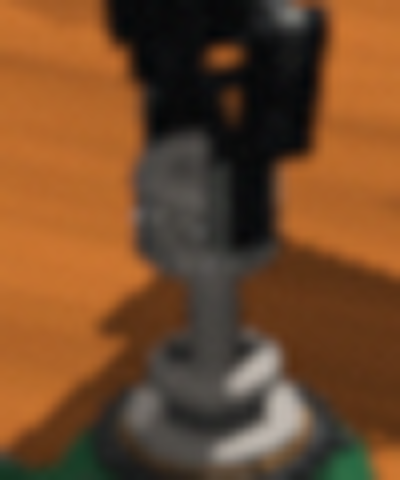

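The collar at (137–280, 140–270) hangs over the shaft at (190–240, 300), centred to within about 2 mm. The chamfer can take that up. I'll lower it gently.

```bash
python3 -m handwheel '[[[0,0,5,0,0,0,1],[0,0,3,0,0,0,1],[0,0,3,0,0,0,1],[0,0,0,0,0,0,1]]]'
python3 - <<'E'
from h import *
s=r.read_state(); print(s["tool_pos"],s["force"],s["wrist_torque"])
E
```

```text
clock: 7.9
tool_pos: [0.5545, -0.0704, 0.2059]
tcp_rot: [-0.0, 0.936, -0.351, -0.0]
force: [-0.2, 0.9, -2.9]
opening: 0.0477
grip_force: 84.9
[ 0.55449909 -0.07044238  0.2059215 ] [-0.18345396  0.85832278 -2.91498525] [ 0.25083186  0.06354634 -0.02776695]
```

```bash
python3 -m handwheel '[[[0,0,4,0,0,0,1],[0,0,4,0,0,0,1],[0,0,0,0,0,0,1]]]'
python3 -m handwheel '[[[0,0,5,0,0,0,1],[0,0,5,0,0,0,1],[0,0,0,0,0,0,1]]]'
python3 - <<'E'
from h import *
s=r.read_state(); print(s["tool_pos"],s["force"],s["wrist_torque"])
E
```

```text
clock: 8.28
tool_pos: [0.5543, -0.0704, 0.1976]
tcp_rot: [-0.0, 0.936, -0.351, -0.001]
force: [-1.0, 3.0, -4.9]
opening: 0.0478
grip_force: 84.7
clock: 8.65
tool_pos: [0.5541, -0.0701, 0.1877]
tcp_rot: [-0.0, 0.936, -0.351, -0.001]
force: [-3.5, 5.7, -3.3]
opening: 0.0479
grip_force: 84.9
[ 0.55411565 -0.07010555  0.18768576] [-3.51913035  5.65528597 -3.25439488] [ 0.91243101  0.54674378 -0.03112842]
```

```bash
python3 -m handwheel '[[[-1.4,-0.4,0,0,0,0,1],[0,0,3,0,0,0,1],[0,0,3,0,0,0,1],[0,0,0,0,0,0,1]]]'
python3 -m handwheel '[[[0,0,2,0,0,0,1],[0,0,2,0,0,0,1],[0,0,0,0,0,0,1]]]'
python3 - <<'E'
from h import *
s=r.read_state(); print(s["tool_pos"],s["force"],s["wrist_torque"])
E
```

```text
clock: 9.15
tool_pos: [0.5539, -0.0696, 0.182]
tcp_rot: [0.0, 0.936, -0.351, -0.0]
force: [-0.3, -0.5, -1.9]
opening: 0.0477
grip_force: 84.8
clock: 9.52
tool_pos: [0.5543, -0.0696, 0.1795]
tcp_rot: [-0.0, 0.936, -0.351, 0.001]
force: [-4.0, 0.7, 10.3]
opening: 0.0481
grip_force: 86.4
[ 0.5542644  -0.06958908  0.17952855] [-3.99517144  0.67459394 10.27867928] [0.05099342 0.72466522 0.02425612]
```

Resting on the pin at TCP z 0.1795. I'll turn it under light pressure and watch for the drop.

```bash
python3 -m handwheel '[[[0,0,1,0,0,-5,1],[0,0,0,0,0,-5,1],[0,0,0,0,0,-5,1],[0,0,0,0,0,-5,1],[0,0,0,0,0,-5,1]]]'
python3 - <<'E'
from h import *
s=r.read_state(); print(s["tool_pos"],s["force"],s["wrist_torque"])
E
```

```text
clock: 10.15
tool_pos: [0.5545, -0.0691, 0.1794]
tcp_rot: [-0.0, 0.99, -0.139, 0.001]
force: [-6.5, 4.2, 18.7]
opening: 0.048
grip_force: 87.1
[ 0.55448765 -0.06908727  0.17942301] [-6.54604625  4.17979392 18.71073515] [ 0.73355902  1.10765287 -0.27979204]
```

```bash
python3 -m handwheel '[[[-0.6,-0.3,0,0,0,-5,1],[0,0,0,0,0,-5,1],[0,0,0,0,0,-5,1],[0,0,0,0,0,-5,1],[0,0,0,0,0,-5,1]]]'
python3 - <<'E'
from h import *
s=r.read_state(); print(s["tool_pos"],s["force"],s["wrist_torque"])
E
```

```text
clock: 10.78
tool_pos: [0.5543, -0.0688, 0.1795]
tcp_rot: [0.0, 0.997, 0.079, 0.002]
force: [-4.4, 2.8, 16.5]
opening: 0.048
grip_force: 86.9
[ 0.55432827 -0.06884812  0.17945215] [-4.38521426  2.8127079  16.45471442] [ 0.52970969  0.76982585 -0.28285597]
```

```bash
python3 -m handwheel '[[[0,0,0,0,0,-5,1],[0,0,0,0,0,-5,1],[0,0,0,0,0,-5,1],[0,0,0,0,0,-5,1]]]'
python3 - <<'E'
from h import *
s=r.read_state(); print(s["tool_pos"],s["force"],s["wrist_torque"])
E
```

```text
clock: 11.28
tool_pos: [0.5544, -0.0689, 0.1794]
tcp_rot: [0.0, 0.968, 0.251, 0.002]
force: [-4.0, 2.0, 17.1]
opening: 0.0481
grip_force: 86.9
[ 0.5543683  -0.06889328  0.17940072] [-3.99852059  1.97013916 17.11323146] [ 0.46950028  0.72470231 -0.20212874]
```

```bash
python3 -m handwheel '[[[0,0,0,0,0,-5,1],[0,0,0,0,0,-5,1],[0,0,0,0,0,-5,1],[0,0,0,0,0,-5,1]]]'
python3 - <<'E'
from h import *
s=r.read_state(); print(s["tool_pos"],s["force"],s["wrist_torque"])
E
```

```text
clock: 11.78
tool_pos: [0.5544, -0.069, 0.1794]
tcp_rot: [0.001, 0.91, 0.415, 0.001]
force: [-4.5, 1.0, 16.9]
opening: 0.0479
grip_force: 86.8
[ 0.55441889 -0.06903053  0.1793914 ] [-4.4644831   0.99172463 16.91936683] [ 0.2135305   0.73133802 -0.18531968]
```

```bash
python3 -m handwheel '[[[0,0,0,0,0,-5,1],[0,0,0,0,0,-5,1],[0,0,0,0,0,-5,1],[0,0,0,0,0,0,1]]]'
python3 - <<'E'
from h import *
s=r.read_state(); print(s["tool_pos"],s["force"],s["wrist_torque"])
E
```

```text
clock: 12.28
tool_pos: [0.5544, -0.0689, 0.1793]
tcp_rot: [0.001, 0.848, 0.53, 0.001]
force: [-2.3, 2.0, 15.2]
opening: 0.0483
grip_force: 86.7
[ 0.55438946 -0.06893538  0.17931377] [-2.31379332  2.03007258 15.24896499] [0.54454566 0.69737269 0.10152658]
```

```bash
python3 -m handwheel '[[[0,0,0,0,0,-5,1],[0,0,0,0,0,-5,1],[0,0,0,0,0,-5,1],[0,0,0,0,0,0,1]]]'
python3 - <<'E'
from h import *
s=r.read_state(); print(s["tool_pos"],s["force"],s["wrist_torque"])
E
```

```text
clock: 12.78
tool_pos: [0.5533, -0.0691, 0.1773]
tcp_rot: [0.0, 0.772, 0.635, -0.0]
force: [-1.6, -0.2, -0.4]
opening: 0.0477
grip_force: 85.0
[ 0.55333554 -0.06912357  0.17733946] [-1.63053013 -0.20361805 -0.35007044] [-0.237356    0.25838351  0.10811166]
```

```bash
python3 -m handwheel '[[[0,0,0,0,0,-5,1],[0,0,0,0,0,-5,1],[0,0,0,0,0,-5,1],[0,0,0,0,0,0,1]]]'
python3 - <<'E'
from h import *
s=r.read_state(); print(s["tool_pos"],s["force"],s["wrist_torque"])
E
```

```text
clock: 13.28
tool_pos: [0.5531, -0.069, 0.1771]
tcp_rot: [-0.0, 0.684, 0.73, -0.0]
force: [-1.6, -0.8, -2.4]
opening: 0.0479
grip_force: 85.0
[ 0.55313832 -0.06901017  0.17708431] [-1.56992578 -0.83246645 -2.39835484] [-0.15751975  0.42277394 -0.06578779]
```

It has dropped: z is 2 mm lower and the force is gone. I'll push down a little to check that it's really engaged.

```bash
python3 -m handwheel '[[[0,0,1,0,0,0,1],[0,0,1,0,0,0,1],[0,0,1,0,0,0,1],[0,0,0,0,0,0,1]]]'
python3 - <<'E'
from h import *
s=r.read_state(); print(s["tool_pos"],s["force"],s["wrist_torque"],s["joint_positions"][5])
E
```

```text
clock: 13.78
tool_pos: [0.5534, -0.0693, 0.1746]
tcp_rot: [0.0, 0.683, 0.73, -0.0]
force: [-4.4, -2.7, 4.1]
opening: 0.0478
grip_force: 85.6
[ 0.5534125  -0.06928815  0.17464266] [-4.37378997 -2.69097291  4.14162017] [-0.52629089  0.66984116 -0.22289042] -0.2731792815659265
```

```bash
python3 -m handwheel '[[[-0.4,-0.7,0,0,0,5,1],[0,0,1.5,0,0,0,1],[0,0,1.5,0,0,0,1],[0,0,0,0,0,0,1]]]' 100
python3 - <<'E'
from h import *
s=r.read_state(); print(s["tool_pos"],s["force"],s["wrist_torque"],s["joint_positions"][5])
E
```

```text
clock: 14.28
tool_pos: [0.5531, -0.0694, 0.1717]
tcp_rot: [0.0, 0.713, 0.701, 0.0]
force: [-2.7, 0.4, 6.3]
opening: 0.0475
grip_force: 104.9
[ 0.55314102 -0.06941903  0.1717244 ] [-2.66529549  0.37334708  6.32304475] [-0.03900484  0.46948454 -0.08204011] -0.19034353020690314
```

```bash
python3 -m handwheel '[[[0,-0.3,1.5,0,0,0,1],[0,0,1.5,0,0,0,1],[0,0,1.5,0,0,0,1],[0,0,0,0,0,0,1]]]'
python3 -m handwheel '[[[0,0,1,0,0,0,1],[0,0,1,0,0,0,1],[0,0,0,0,0,0,1]]]'
python3 - <<'E'
from h import *
s=r.read_state(); print(s["tool_pos"],s["force"],s["wrist_torque"],s["joint_positions"][5])
E
```

```text
clock: 14.78
tool_pos: [0.5531, -0.0694, 0.168]
tcp_rot: [0.001, 0.713, 0.701, 0.001]
force: [-3.8, 0.4, 12.1]
opening: 0.0479
grip_force: 105.9
clock: 15.15
tool_pos: [0.5532, -0.0695, 0.1676]
tcp_rot: [0.001, 0.713, 0.701, 0.001]
force: [-10.4, 1.9, 28.8]
opening: 0.0476
grip_force: 107.8
[ 0.55319425 -0.06945316  0.16755507] [-10.43217854   1.90811541  28.75268375] [ 0.26144603  1.99965496 -0.06155289] -0.19047986699115696
```

A hard stop at 0.1676, which is 11.9 mm below the pin rest, so it's home. I'll ease the side load and look.

```bash
python3 -m handwheel '[[[0,-0.7,0,0,0,0,1],[0,0,0,0,0,0,1],[0,0,0,0,0,0,1]]]'
python3 - <<'E'
from h import *
im=eyes.capture("scene");cv2.imwrite("pics/f.png",np.hstack([zoom(im,211,128,50,60,8)]))
for i in range(5): eyes.capture("top")
s=r.read_state(); print(s["tool_pos"],s["force"],s["wrist_torque"],s["grip_force"])
E
```

```text
clock: 15.52
tool_pos: [0.5531, -0.0695, 0.1676]
tcp_rot: [0.002, 0.713, 0.701, 0.001]
force: [-6.4, 1.0, 26.6]
opening: 0.0475
grip_force: 107.1
[ 0.5531378  -0.06944808  0.16759454] [-6.45537148  2.89740429 25.6506235 ] [ 0.30376637  1.32549001 -0.03490123] 107.06901881009571
```

View pics/f.png

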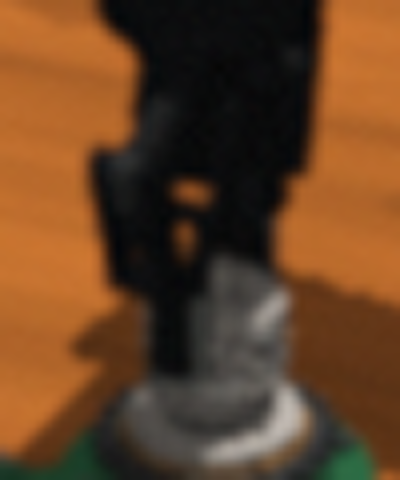

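The collar at (150–290, 260–380) sits low on the pressed spring cup. The force is steady at about 26 N against a hard stop, so I'm handing the job in.

```bash
python3 -c "
from workcell import order; print(order.job_done())"
```

```text
the job is handed in; nothing more can be done
None
```

The collar is keyed over the pin and fully home: it stopped hard 12 mm below where it had rested on the pin. The arm is still gripping it and pressing down with about 26 N, ready for the circlip; the gripper hid the groove from the camera, so I judged the fit by travel and force.

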